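# Hold the sprung gate of the mixing-ball dispenser open over a cup

## Robot

A 6-joint arm with a two-finger parallel gripper is mounted at the origin on a cart in front of the work surface, level with it; the furniture and walls round the work are solid. World frame = base frame: x ahead of the robot, y to its left, z up, the work surface at z = 0. Lengths are in mm, angles in rad, forces in N, time in s.
With the tool pointing down it reaches from about 275 to 750 mm from the base axis. Payload 10.2 kg.
Tool frame: the origin (TCP) lies on the centre line of the jaws, within the pads' length; the fingertips stand 14 mm ahead of it and the grasp point (between the pads) lies 5 mm behind it; z points along the fingers, y is the line along which they close (so a half turn about z gives the same grasp; the last joint's range is limited). The gripper opens to 88 mm and grips with 3 to 60 N. Pads are 18 mm wide; open, the fingers measure 123 mm over their backs; the gripper's body (75 mm by 187 mm) begins 45 mm behind the grasp point.
Start: joints at [-1.561, 0.313, 1.498, -0, 1.331, -0.223], TCP at [121.105, -510.847, 252.72] pointing down, gripper open.
Joint ranges: [-2.94, 2.94], [-0.97, 2.17], [0.19, 2.56], [-1.23, 4.37], [0.02, 3.11], [-2.88, 2.88]. Speed limits (rad/s): [2.39, 2.39, 3.01, 3.14, 3.14, 3.14].

## Interface

Orientations are given as [roll, pitch, yaw] about the fixed x, y, z axes, in that order (R = Rz(yaw) Ry(pitch) Rx(roll)).
In Python, from plant import env gives the robot as it stands.
- The arm moves only by the tool drive_tool, never from a script. Its argument "moves" is a list that holds one entry, the list of rows, each a list of 7 numbers: the shift along the tool's x, y, z in mm, then the turn, a rotation vector about the tool's x, y, z in rad, then the opening, from -1 (shut) to 1 (fully open), so that 0 is half open. In form: [[[x, y, z, rx, ry, rz, gripper], ...]]. A call has 1 to 5 rows; each row is the pose to reach, as a shift and turn from the pose commanded when the call began, along the tool's axes at that moment; what a row does not reach only later rows make up. A row lasts 1/8 s, in which the tool goes at most 62.5 mm and 10.7 degrees, less where a joint would pass 70% of its speed; a pose out of reach is approached as far as the arm can. A call with a gripper value outside its range is refused whole. The fingers move at their own pace and stop on an object; the grip force is fixed at half the most. Time passes only in rows, so rows that repeat a pose let the fingers close. It gives the time, the measured TCP pose, the force and the opening at its end, in the units of the state.
- env.observe(): the state, without advancing time (a new reading comes with each control period).
- env.get_image(name): name is "scene" or "top" or "wrist"; returns a dict with "image" (420x560x3 uint8, blue, green, red), "intrinsics" (3x3 intrinsics, pixels), "D" ([k1, k2, p1, p2, k3] as OpenCV has them; the pictures are not rectified), "R" (3x3) and "t" (3): a world point X has camera coordinates R X + t. Camera axes: x right, y down, z forward; pixel columns grow to the right and rows downward; lengths in mm; the calibration is good to about 2 mm. A picture is of the moment at which its call begins. There is no depth.
- env.finish_job(): hands the job in, once; it reports no verdict.
Trained networks look in the newest picture that a camera, given by its name, has taken for a name from the list of things; names that differ only in an ending like _2 or _b are one class to them, and where a whole thing is asked for, a point or a joint stands for the part that bears it (a point fixed in the world has none). Each returns a list of dicts, best first, with "confidence" (0 to 1); they miss things now and then, are a little off and sometimes report something else, mostly with a low value. They report only what shows in the picture. A call takes as long as a camera call.
- env.masks_of(camera, query): "mask" (420x560 bool, what is visible of it) and "box" ([left, top, right, bottom] in pixels, round what is visible of it).
The state is a dict: "t": time; "joint_pos": joint angles; "qvel": joint speeds; "joint_efforts": joint torques, N m; "ee_pos": TCP position; "eef_rot": TCP orientation; "wrist_force": force on the tool from outside, world axes, zero at the start; "torque": the same for the moment, N m; "grip_width": finger opening in mm.
Only numpy, scipy, OpenCV 4.12 (cv2) and the standard library are available. Lean on these libraries where they do the work, as an engineer would, in place of code of your own. Each camera call takes 0.05 s, during which the arm holds its last target. There are 200 camera calls.

## Task

Draw the steel mixing balls for the next batch: stand the empty orange-brown mixing cup on the bench under the lip of the dispenser's funnel chute, so that the lip reaches in over the cup's rear rim, and let go of it, then swing the dispenser's sprung gate arm forward, away from you, all the way to its stop, so that all six balls run out into the cup. Finish while still holding the arm hard up against its stop, as I want to brush the dust out through the open gate and the spring would snap it shut; the cup stays standing under the lip with every ball in it, and the tin, the mould half and the white bottle near by stay where they are.

Things in the scene. Friction and masses are not known exactly. Their poses are not given: they have to be found in the camera images.
- dispenser: Fixed ball dispenser: dark foot plate and post at the back carry a sheet-metal bin, 78 x 76 mm at its open top, 258 mm above the bench, and below its gate an open chute to the front. Origin on the bench straight below the gate; x to its back (away from the robot), y to its left, z up. Foot plate 64 x 84 x 10 mm, from 52 mm behind the origin. Stands elsewhere each time; bench before it is free.
- lip (a point): Middle of the chute's lip, 95 mm before the gate (dispenser's -x), 94 mm above the bench, its underside 92 mm. The chute is a tapering funnel trough, 56 mm wide under the gate and 36 mm at the lip, sides 15 mm high, falling 25 degrees to the front; at 25 mm behind the lip its sides reach 120 mm height.
- drop_point (a point): Point in the stream of balls 17 mm before the lip, at lip height: the cup's centre belongs below it, so that the lip reaches in over the cup's rear rim. The balls leave the lip forward at up to 0.8 m/s and hit the cup's far inner wall.
- gate_arm (a joint): Angle of the sprung gate arm, rad. 0 = gate shut, arm at rest, leaning 0.35 rad from vertical to the front; grows as the handle swings forward over the top (dispenser's +x, away from the robot); 1.05 = hard stop, gate fully open, arm leaning 0.7 rad to the back. A spring drives it back to 0: about 4 N at the handle starts it, 9 N holds it at the stop.
- handle (a point): Middle of the arm's black handle bar: round, 12 mm thick, 96 mm long along the dispenser's y, carried at both ends by two flat steel side arms like a bail over the bin, free above and below. Moves on a circle of 100 mm radius about the pivot axis; 306 mm above the bench at rest, 312 at the top of the swing, 288 at the stop.
- pivot (a point): Middle of the arm's horizontal pivot axis (along the dispenser's y), 212 mm above the bench, straight above the dispenser's origin.
- cup: Empty, light orange-brown mixing cup, the only empty one, 78 mm tall, upright; outside diameter 52 mm at the foot, 61 mm at 50 mm height, 66 mm at the open rim, opening about 60 mm. Origin at the centre of its underside, z up; round, so its yaw means nothing. 70 to 130 g.
- tin: Bystander: small closed tin, 67 mm across, 68 mm tall; origin at the centre of its underside.
- mould: Bystander: flat silicone mould half, 60 x 85 x 24 mm; origin at the centre of its underside.
- white_bottle: Bystander: white screw-cap bottle, 55 mm across, 130 mm tall; origin at the centre of its underside.
- ball_1_center (a point): Centre of one of the six loose steel mixing balls, 15 mm, 14 g each, lying on the shut gate in the dispenser's throat.
- ball_2_center (a point): Centre of one of the six loose steel mixing balls, 15 mm, 14 g each, lying on the shut gate in the dispenser's throat.
- ball_3_center (a point): Centre of one of the six loose steel mixing balls, 15 mm, 14 g each, lying on the shut gate in the dispenser's throat.
- ball_4_center (a point): Centre of one of the six loose steel mixing balls, 15 mm, 14 g each, lying on the shut gate in the dispenser's throat.
- ball_5_center (a point): Centre of one of the six loose steel mixing balls, 15 mm, 14 g each, lying on the shut gate in the dispenser's throat.
- ball_6_center (a point): Centre of one of the six loose steel mixing balls, 15 mm, 14 g each, lying on the shut gate in the dispenser's throat.

How it is judged (in metres and radians):
On the way, in this order (a step that is already met when the one before it is completed fails the run):
1. the cup stands upright and let go on the bench under the chute's lip, with the gate still shut (height (world z) of cup below 0.006 m and angle between cup's own z axis and vertical below 0.1 rad and horizontal distance between cup and drop_point below 0.02 m and linear speed of cup below 0.03 m/s and contact force between the fingers and cup below 0.2 N and value of joint gate_arm below 0.2 rad), for 0.2 s.
2. the robot holds the gate arm at its stop (value of joint gate_arm above 1 rad and contact force between any of the fingers, the arm and gate_arm above 1.5 N), for 0.3 s.
At the end, for the whole second after the job is handed in: The robot still holds the gate arm at its stop (joint above 1.0 of 1.05 rad, touching it with more than 1.5 N), the cup stands upright on the bench (tilt under 0.1 rad) with its centre within 30 mm of below the drop point, and all six balls are inside it (all of step 2 and horizontal distance between cup and drop_point below 0.03 m and height (world z) of cup below 0.006 m and angle between cup's own z axis and vertical below 0.1 rad and horizontal distance between each of ball_1_center, ball_2_center, ball_3_center, ball_4_center, ball_5_center, ball_6_center and cup below 0.032 m and z of ball_1_center in the frame of cup between 0 and 0.078 m and z of ball_2_center in the frame of cup between 0 and 0.078 m and z of ball_3_center in the frame of cup between 0 and 0.078 m and z of ball_4_center in the frame of cup between 0 and 0.078 m and z of ball_5_center in the frame of cup between 0 and 0.078 m and z of ball_6_center in the frame of cup between 0 and 0.078 m); the arm keeps its last pose, push and grip.
It fails at once if the tin is shifted more than 30 mm (distance of tin from where it was at the start of the episode above 0.03 m).
It fails at once if the mould half is shifted more than 30 mm (distance of mould from where it was at the start of the episode above 0.03 m).
It fails at once if the white bottle is shifted more than 30 mm (distance of white_bottle from where it was at the start of the episode above 0.03 m).
It also fails if it takes over 58 s, if anything falls off the work surface, if the arm or the gripper's body presses on something with over 40 N, if the wrist force passes 120 N, or if a joint passes its speed limit or range.

## Working session

There is one attempt and no reset: what is moved stays moved. The work goes in short steps, Python scripts to look and compute and a tool call to move; the robot and the scene stay as the last step left them, time stands still between calls to the robot, and variables do not carry over. Pictures are saved under pics/ and viewed, on a budget of 10 in all, crops included, one or two more only if the job needs it, and the job is handed in when it is done.

Besides the shell and the picture viewer there is one more tool, called after ">>>" as name([rows], argument=value, ...), one row to a line, values as JSON. drive_tool: Moves the arm, as the interface text tells. Its arguments: {"type":"object","properties":{"moves":{"type":"array","items":{"type":"array","items":{"type":"array","items":{"type":"number"}}}}},"required":["moves"]}

```bash
ls; mkdir -p pics
python3 - <<'E'
from plant import env
import cv2,numpy as np
for c in ["scene","top"]:
    d=env.get_image(c); cv2.imwrite(f"pics/{c}0.png",d["image"])
    print(c,d["intrinsics"].round(1).tolist(),np.round(d["D"],3),d["R"].round(3).tolist(),d["t"].round(1))
    for q in ["dispenser","cup","tin","mould","white_bottle","handle","lip"]:
        for m in env.masks_of(c,q)[:2]: print(c,q,round(m["confidence"],2),np.round(m["box"]),m["mask"].sum())
print(env.observe())
a=[cv2.imread(f"pics/{c}0.png") for c in("scene","top")]
E
```

```text
pics
scene [[394.8, 0.0, 271.9], [0.0, 394.8, 209.4], [0.0, 0.0, 1.0]] [0.02 0.   0.   0.   0.  ] [[-0.596, -0.803, 0.017], [-0.59, 0.423, -0.688], [0.545, -0.42, -0.726]] [547.3 219.  922.8]
scene dispenser 0.66 [213. 135. 298. 277.] 4634
scene cup 0.77 [307. 193. 331. 228.] 713
scene tin 0.79 [256. 280. 287. 320.] 1056
scene tin 0.38 [209. 137. 299. 278.] 4863
scene mould 0.78 [319. 240. 353. 275.] 795
scene white_bottle 0.87 [196. 268. 224. 308.] 959
scene white_bottle 0.7 [255. 281. 287. 321.] 1076
scene handle 0.96 [250. 141. 285. 222.] 813
scene lip 0.93 [209. 139. 302. 274.] 4604
top [[496.5, 0.0, 279.7], [0.0, 496.5, 198.8], [0.0, 0.0, 1.0]] [0.013 0.    0.    0.    0.   ] [[0.018, -1.0, 0.01], [-0.998, -0.019, -0.057], [0.058, -0.009, -0.998]] [ 348.3  420.9 1135.8]
top dispenser 0.73 [216. 134. 312. 198.] 3734
top cup 0.72 [342. 163. 372. 195.] 813
top cup 0.15 [222. 226. 251. 253.] 705
top tin 0.59 [220. 226. 254. 253.] 780
top mould 0.65 [310. 220. 354. 257.] 992
top white_bottle 0.68 [174. 189. 204. 214.] 649
top handle 0.74 [252. 137. 299. 201.] 757
top lip 0.65 [214. 134. 311. 199.] 3747
top lip 0.43 [174. 186. 206. 216.] 681
{'t': 0.8, 'joint_pos': array([-1.56139591e+00,  3.12916637e-01,  1.49769488e+00, -4.49286343e-05,
        1.33101726e+00, -2.23413128e-01]), 'qvel': array([-0.00093193,  0.00029884, -0.00052764, -0.00045009,  0.00145032,
        0.0018372 ]), 'joint_efforts': array([ 1.91199091e-03, -4.02082157e+01, -2.52400446e+01,  6.96091144e-02,
        3.19490000e-02, -3.51826327e-05]), 'ee_pos': array([ 121.09723129, -510.84543152,  252.71358618]), 'eef_rot': array([-3.14154776e+00,  3.45541667e-05,  2.32824214e-01]), 'wrist_force': array([ 0.50369657,  0.58294712, -0.20664786]), 'torque': array([-0.00174626, -0.00948099, -0.01470134]), 'grip_width': 88.07707952891563}
```

Run:
```python
import cv2,numpy as np
a=cv2.imread("pics/scene0.png")[120:340,160:380];b=cv2.imread("pics/top0.png")[110:280,160:390]
b=cv2.resize(b,None,fx=2.35,fy=2.35,interpolation=cv2.INTER_CUBIC)
a=cv2.resize(a,None,fx=2.7,fy=2.7,interpolation=cv2.INTER_CUBIC)
cv2.imwrite("pics/s1.png",a);b=cv2.imread("pics/top0.png")[110:280,160:390];cv2.imwrite("pics/t1.png",cv2.resize(b,None,fx=3.4,fy=3.4,interpolation=cv2.INTER_CUBIC))
```

```text
(no output)
```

View pics/s1.png

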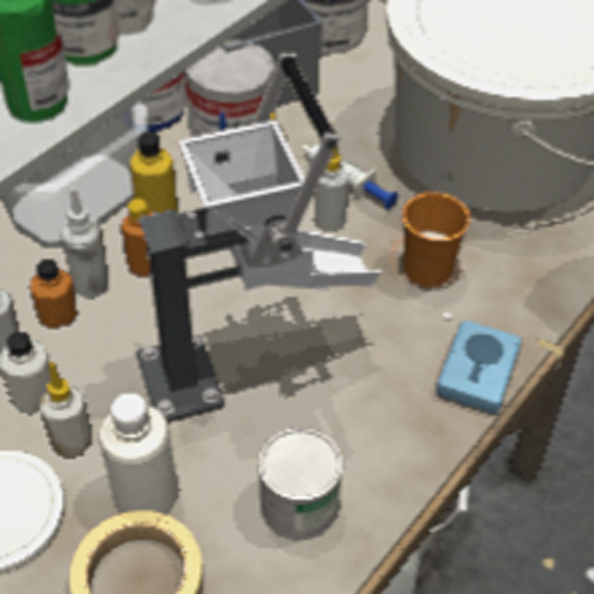

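View pics/t1.png

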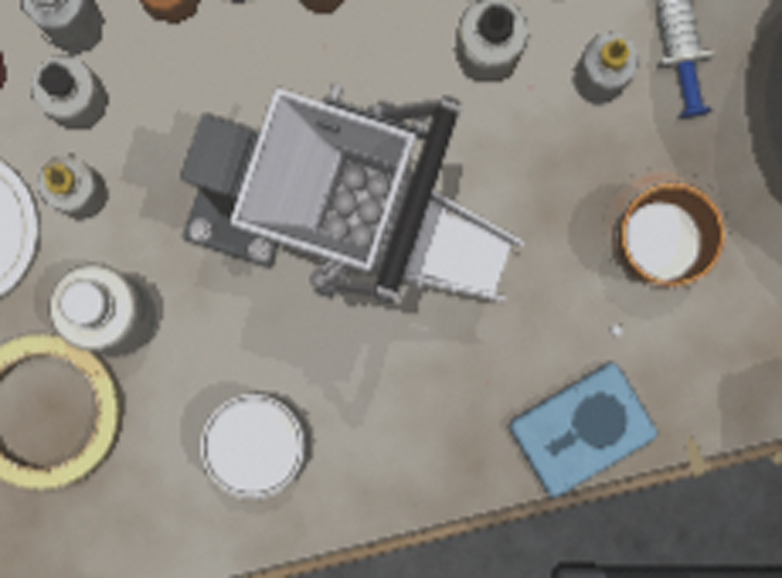

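The top view (image up = +x, left = +y) shows the bin corners at crop (282,92), (413,138), (371,268) and (233,225), and the handle bar from (449,103) to (389,292). The lip is near (507,272), and the cup rim is centred near (672,234). The chute therefore points to world -y, and the bottle and tin are on the robot side. Next I'll turn these pixels into poses.

```bash
cat > h.py <<'E'
import numpy as np,cv2
def ray(d,uv):
    p=cv2.undistortPoints(np.array(uv,float).reshape(-1,1,2),d["intrinsics"],np.array(d["D"],float)).reshape(-1,2)
    return (d["R"].T@np.c_[p,np.ones(len(p))].T).T, -d["R"].T@d["t"]
def onz(d,uv,z):
    r,c=ray(d,uv); s=(np.broadcast_to(z,len(r))-c[2])/r[:,2]; return c+r*s[:,None]
def proj(d,X): return cv2.projectPoints(np.array(X,float).reshape(-1,1,3),cv2.Rodrigues(d["R"])[0],d["t"],d["intrinsics"],np.array(d["D"],float))[0].reshape(-1,2)
E
python3 - <<'E'
from plant import env
from h import *
d=env.get_image("top"); s=env.get_image("scene")
C=lambda u:np.array(u)/3.4+[160,110]-0.35
S=lambda u:np.array(u)/2.7+[160,120]-0.3
h=onz(d,C([(449,103),(389,292)]),306);print("handle",h.round(1),np.linalg.norm(h[0]-h[1]))
b=onz(d,C([(282,92),(413,138),(371,268),(233,225)]),258);print("bin",b.round(1),b.mean(0),np.linalg.norm(b-np.roll(b,1,0),axis=1))
l=onz(d,C([(507,272)]),94);print("lip",l)
e=h[0]-h[1];e/=np.linalg.norm(e); b1=b[1]-b[0]-(b[3]-b[2]);
yaw_h=np.arctan2(e[1],e[0]);yb=np.arctan2(-b1[1],-b1[0]);print("handle dir",yaw_h,"bin -x->",yb)
yaw=np.mean([yaw_h+np.pi/2,yb]);ax=np.array([np.cos(yaw),np.sin(yaw),0])
print("yaw",yaw,"origin from handle",(h.mean(0)+34.3*ax),"from lip",l[0]+95*ax)
cup=onz(d,C([(672,234)]),78);print("cup top",cup)
cs=onz(s,S([(435,217)]),78);print("cup scene",cs)
hs=onz(s,S([(288,60),(329,137)]),306);print("handle scene",hs.round(1))
for q,z in[("tin",68),("mould",24),("white_bottle",120)]:
    m=env.masks_of("top",q)[0]["box"];print(q,onz(d,[[(m[0]+m[2])/2,(m[1]+m[3])/2]],z).round())
E
```

```text
handle [[499.3 339.8 306. ]
 [402.7 368.4 306. ]] 100.73497649748914
bin [[512.  427.8 258. ]
 [488.6 357.2 258. ]
 [418.4 378.3 258. ]
 [440.  452.3 258. ]] [464.73014409 403.91477692 258.        ] [76.04521565 74.35693604 73.27077156 77.03927467]
lip [[430.32783565 294.83012061  94.        ]]
handle dir -0.28776648057065246 bin -x-> 1.2692527705073613
yaw 1.2761413083658026 origin from handle [460.967759   386.89037102 306.        ] from lip [457.91676225 385.73584721  94.        ]
cup top [[458.01149797 188.30490295  78.        ]]
cup scene [[454.92319339 186.05520754  78.        ]]
handle scene [[495.  335.5 306. ]
 [404.3 364.9 306. ]]
tin [[321. 447.  68.]]
mould [[329. 236.  24.]]
white_bottle [[399. 542. 120.]]
```

Run:
```python
from plant import env
from h import *
s=env.get_image("scene")
S=lambda u:np.array(u)/2.7+[160,120]-0.3
P=onz(s,S([(388,150),(440,195),(500,217),(560,212)]),0);print(P.round())
```

```text
[[621. 100.   0.]
 [531. 101.   0.]
 [468.  71.   0.]
 [435.  12.   0.]]
```

View pics/top0.png

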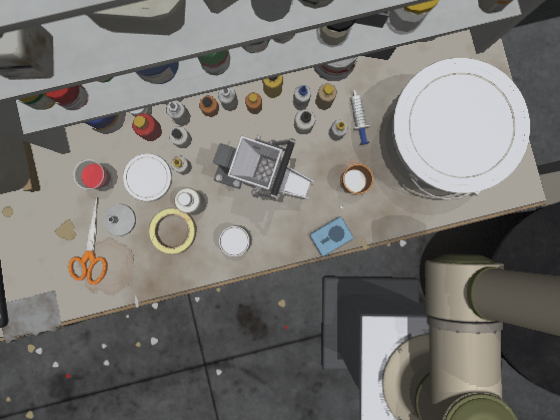

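View pics/scene0.png

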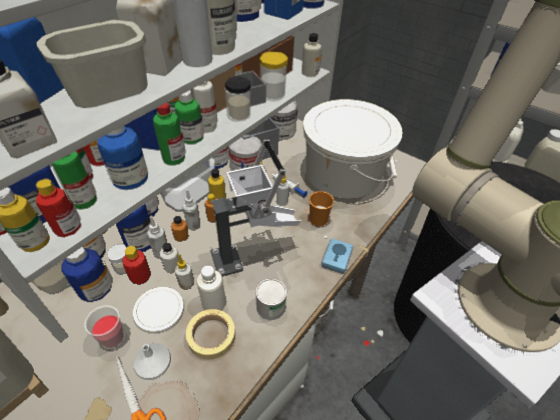

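The bucket stands at about (545,-15), close behind the cup, so I'll grasp the cup with the fingers closing along the dispenser's y. A tilt of about 0.17 keeps the gripper body clear of both the chute and the bucket.

```bash
cat >> h.py <<'E'
from scipy.spatial.transform import Rotation as Ro
def rot(yaw,lean=0): # tool down, tool x at yaw; body leans to -tool x by `lean`
    return Ro.from_euler("xyz",[np.pi,0,yaw])*Ro.from_rotvec([0,lean,0])
def delta(p,q,P,Q):
    """shift and rotvec in tool axes from pose (p,q) to (P,Q)"""
    return np.r_[q.inv().apply(np.array(P)-p).round(1),(q.inv()*Q).as_rotvec().round(3)]
def cur(o): return o["ee_pos"],Ro.from_euler("xyz",o["eef_rot"])
def plan(o,*targets):
    p,q=cur(o)
    for P,Q in targets: print(delta(p,q,P,Q).tolist()); p,q=np.array(P,float),Q
E
python3 - <<'E'
from plant import env
from h import *
print(rot(0,.2).as_matrix()[:,2])
plan(env.observe(),([230,-320,340],rot(.5)),([330,-60,345],rot(.9)),([385,160,330],rot(1.276)))
E
```

```text
[ 1.98669331e-01 -1.20023540e-16 -9.80066578e-01]
[150.0, -160.6, -87.3, 0.0, -0.0, -0.267]
[212.4, -180.2, -5.0, 0.0, 0.0, -0.4]
[206.5, -93.7, 15.0, -0.0, 0.0, -0.376]
```

>>> drive_tool([
  [[38,-40,-35,0,0,-0.07,1],[75,-80,-60,0,0,-0.13,1],[112,-120,-80,0,0,-0.2,1],[150,-160,-87,0,0,-0.27,1],[150,-160,-87,0,0,-0.27,1]],
])

```text
t: 1.72
ee_pos: [231.3, -318.6, 340.9]
eef_rot: [3.139, 0.0, 0.507]
wrist_force: [-0.1, 0.2, -0.1]
grip_width: 88.2
```

>>> drive_tool([
  [[42,-36,-1,0,0,-0.08,1],[85,-72,-2,0,0,-0.16,1],[127,-108,-3,0,0,-0.24,1],[170,-144,-4,0,0,-0.32,1],[212,-180,-5,0,0,-0.4,1]],
])

```text
t: 2.35
ee_pos: [329.6, -59.8, 344.7]
eef_rot: [3.141, 0.0, 0.904]
wrist_force: [0.6, -1.0, -1.1]
grip_width: 88.3
```

>>> drive_tool([
  [[50,-24,4,0,0,-0.09,1],[100,-47,8,0,0,-0.18,1],[150,-70,12,0,0,-0.27,1],[206,-94,15,0,0,-0.37,1],[206,-94,15,0,0,-0.37,1]],
])

```text
t: 2.98
ee_pos: [383.4, 161.7, 328.7]
eef_rot: [-3.14, 0.001, 1.278]
wrist_force: [0.7, 0.0, 1.2]
grip_width: 88.0
```

Run:
```python
from plant import env
from h import *
o=env.observe();print(o["t"],o["ee_pos"],o["eef_rot"],o["wrist_force"])
d=env.get_image("wrist");cv2.imwrite("pics/w0.png",d["image"]);print(-d["R"].T@d["t"],d["R"].round(2).tolist())
for q in ["dispenser","cup","handle"]:
    for m in env.masks_of("wrist",q)[:2]: print(q,round(m["confidence"],2),np.round(m["box"]),m["mask"].sum())
```

```text
2.975 [383.37331267 161.72197266 328.72429251] [-3.13970032e+00  5.35712500e-04  1.27842890e+00] [0.74539259 0.00489675 1.23084335]
[405.91446249 232.6430627  460.56174078] [[0.96, -0.29, -0.0], [-0.28, -0.92, 0.29], [-0.09, -0.28, -0.96]]
dispenser 0.71 [267.   0. 320.  31.] 1290
cup 0.73 [317.  98. 377. 164.] 3276
```

View pics/w0.png

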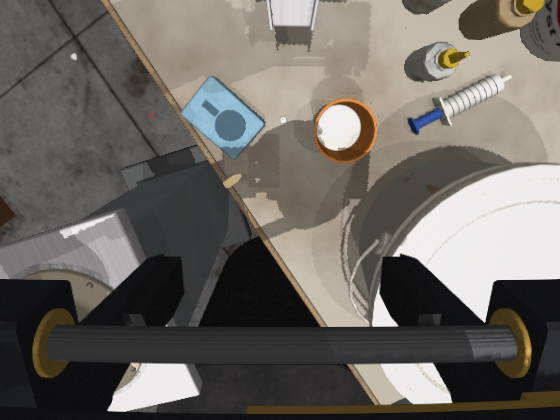

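The wrist view shows the cup rim centred near (345,130), with the lip's front edge near (291,27) and the chute running up the image. I'll measure these and compare them with the top camera.

Run:
```python
from plant import env
from h import *
d=env.get_image("wrist")
cv2.imwrite("pics/w1.png",cv2.resize(d["image"][0:175,230:400],None,fx=3.4,fy=3.4,interpolation=cv2.INTER_CUBIC))
print("cup",onz(d,[[345,130]],78),"lip",onz(d,[[271,25],[311,30],[291,27]],94).round(1))
m=env.masks_of("wrist","cup")[0]["box"]; print(m)
O=np.array([459,385,0]);a=1.276
for n,X in [("lipL",(-95,18,94)),("lipR",(-95,-18,94)),("sideL",(-95,18,109)),("sideR",(-95,-18,109))]:
    print(n,proj(d,[O+Ro.from_euler("z",a).apply(X)]))
print("cup proj",proj(d,[[456.5,187,78]]))
```

```text
cup [[460.09341115 180.58314676  78.        ]] lip [[416.8 295.8  94. ]
 [451.  280.7  94. ]
 [434.  288.6  94. ]]
[313.2, 92.8, 378.6, 156.9]
lipL [[267.1042289   21.98131262]]
lipR [[306.08024041  21.76769398]]
sideL [[266.46380333  18.528111  ]]
sideR [[307.17857228  18.30686399]]
cup proj [[340.07050012 124.99525242]]
```

View pics/w1.png

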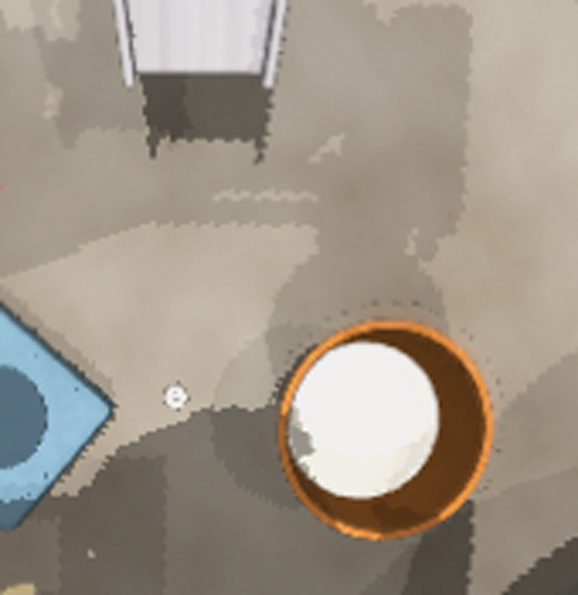

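The wrist and top cameras agree to about 3 mm, so I'll use their mean: cup at (458.5,186), dispenser origin at (460.5,384.5), yaw 1.276. I'll pick the cup at yaw 1.98, with the long side of the gripper tangent to the bucket, and turn on the carry.

Run:
```python
from plant import env
from h import *
d=env.get_image("top"); 
for H in(160,200,240):print("lid",H,onz(d,[[461,125],[393,125]],H).round())
plan(env.observe(),([450,195,190],rot(1.98,.17)),([458.5,186,70],rot(1.98,.17)),([458.5,186,140],rot(1.98,.17)))
```

```text
lid 160 [[563.  -7. 160.]
 [560. 131. 160.]]
lid 200 [[554.   8. 200.]
 [551. 140. 200.]]
lid 240 [[545.  23. 240.]
 [543. 149. 240.]]
[55.0, 52.8, 139.9, 0.061, 0.163, -0.708]
[-31.8, 4.2, 116.3, 0.0, 0.0, 0.0]
[11.8, 0.0, -69.0, 0.0, 0.0, 0.0]
```

>>> drive_tool([
  [[14,13,35,0.015,0.04,-0.18,1],[28,26,70,0.03,0.08,-0.35,1],[42,40,105,0.045,0.12,-0.53,1],[55,53,140,0.06,0.163,-0.708,1],[55,53,140,0.06,0.163,-0.708,1]],
])

```text
t: 3.95
ee_pos: [449.6, 195.3, 188.0]
eef_rot: [-3.137, -0.171, 1.978]
wrist_force: [-0.8, 0.2, 0.3]
grip_width: 88.1
```

Run:
```python
from plant import env
from h import *
env.get_image("wrist")
o=env.observe();print(o["t"],o["ee_pos"],o["eef_rot"])
plan(o,([458.5,186,70],rot(1.98,.17)))
```

```text
4.0 [449.75795786 195.49604239 189.79346831] [-3.14004028 -0.16974582  1.97709367]
[-32.2, 4.5, 116.0, -0.001, 0.0, -0.003]
```

>>> drive_tool([
  [[-12,4.5,-2,0,0,0,1],[-17,4.5,28,0,0,0,1],[-24,4.5,68,0,0,0,1],[-29,4.5,98,0,0,0,1],[-32,4.5,116,0,0,0,1]],
])

```text
t: 4.62
ee_pos: [459.3, 186.6, 70.3]
eef_rot: [3.14, -0.169, 1.98]
wrist_force: [0.5, 0.2, 0.2]
grip_width: 88.2
```

>>> drive_tool([
  [[0,0,0,0,0,0,1],[0,0,0,0,0,0,-1],[0,0,0,0,0,0,-1],[0,0,0,0,0,0,-1],[0,0,0,0,0,0,-1]],
])

```text
t: 5.25
ee_pos: [459.0, 187.2, 70.8]
eef_rot: [3.14, -0.17, 1.983]
wrist_force: [-1.3, -0.4, 6.1]
grip_width: 63.8
```

>>> drive_tool([
  [[0,0,0,0,0,0,-1],[0,0,0,0,0,0,-1],[1.7,0,-10,0,0,0,-1],[6.8,0,-40,0,0,0,-1],[11.8,0,-69,0,0,0,-1]],
])

```text
t: 5.88
ee_pos: [458.6, 187.1, 141.3]
eef_rot: [3.141, -0.17, 1.982]
wrist_force: [0.8, 0.1, -0.1]
grip_width: 64.2
```

Run:
```python
from plant import env
from h import *
for c in("top","scene","wrist"):
    d=env.get_image(c)
    if c=="scene": cv2.imwrite("pics/s2.png",cv2.resize(d["image"][100:300,180:380],None,fx=2.8,fy=2.8,interpolation=cv2.INTER_CUBIC))
    for m in env.masks_of(c,"cup")[:1]:print(c,m["confidence"],m["box"])
o=env.observe();print(o["t"],o["ee_pos"],o["eef_rot"],o["grip_width"],o["wrist_force"])
D=np.array([460.5,384.5])-112*np.array([np.cos(1.276),np.sin(1.276)]);print(D)
Q=rot(1.276,.17)
plan(o,([400,195,150],Q),([*(D-25*np.array([.29,.957])),110],Q),([*D,85],Q),([*D,72],Q))
```

```text
top 0.78 [347.3, 164.6, 362.8, 191.1]
scene 0.57 [310.7, 170.8, 333.1, 207.7]
wrist 0.55 [197.5, 209.5, 367.2, 382.5]
6.175 [458.14531344 187.05416957 138.92896072] [-3.14003822 -0.17065363  1.9821556 ] 64.16593221717186 [ 0.10473991  0.07453668 -1.3898967 ]
[427.95896346 277.3315301 ]
[32.0, -50.1, -5.6, -0.121, -0.0, 0.696]
[54.2, 2.8, 49.9, 0.0, 0.0, 0.0]
[20.4, -0.0, 28.9, 0.0, 0.0, 0.0]
[-2.2, -0.0, 12.8, 0.0, 0.0, 0.0]
```

View pics/s2.png

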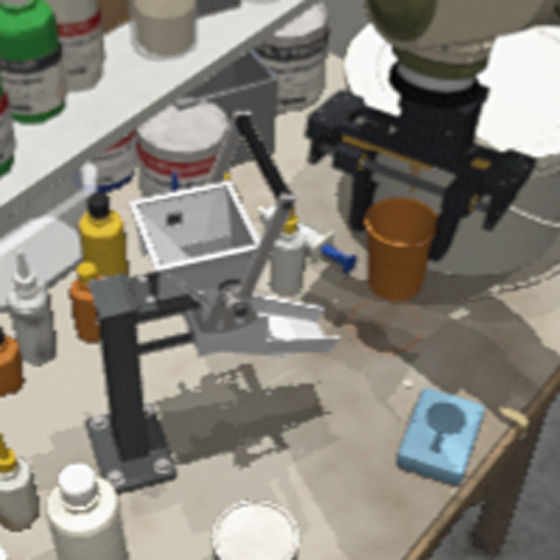

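The cup is gripped upright (width 64 mm) and clear of the bench. Next I'll turn, go down in front of the chute and slide it under the lip with the bottom about 5 mm up.

Run:
```python
from plant import env
from h import *
o=env.observe()
D=np.array([460.5,384.5])-112*np.array([np.cos(1.276),np.sin(1.276)]);u=np.array([.29,.957])
Q=rot(1.276,.17);plan(o,([*(D-70*u),110],Q))
```

```text
[36.0, -36.9, 35.6, -0.121, -0.0, 0.696]
```

>>> drive_tool([
  [[9,-9,4,-0.03,0,0.174,-1],[18,-18,9,-0.06,0,0.348,-1],[27,-28,20,-0.09,0,0.522,-1],[36,-37,35.6,-0.121,0,0.696,-1],[36,-37,35.6,-0.121,0,0.696,-1]],
])

```text
t: 6.8
ee_pos: [406.6, 210.5, 109.7]
eef_rot: [-3.14, -0.169, 1.279]
wrist_force: [-0.3, -0.1, -0.7]
grip_width: 64.1
```

Run:
```python
from plant import env
from h import *
env.get_image("wrist")
o=env.observe();print(o["ee_pos"],o["eef_rot"],o["wrist_force"])
D=np.array([460.5,384.5])-112*np.array([np.cos(1.276),np.sin(1.276)]);u=np.array([.29,.957])
Q=rot(1.276,.17);plan(o,([*(D-70*u),76],Q),([*(D-35*u),76],Q),([*(D),76],Q),([*D,71.5],Q))
```

```text
[407.90611863 210.38080345 110.51184321] [ 3.14122286 -0.17004931  1.28040102] [ 0.15142059 -0.14347397 -0.47271349]
[-5.9, -0.2, 34.0, -0.0, -0.0, 0.004]
[34.5, -0.0, 5.9, 0.0, 0.0, 0.0]
[34.5, -0.0, 5.9, 0.0, 0.0, 0.0]
[-0.8, -0.0, 4.4, 0.0, 0.0, 0.0]
```

>>> drive_tool([
  [[-3,0,17,0,0,0,-1],[-6,0,34,0,0,0,-1],[17,0,38,0,0,0,-1],[40,0,42,0,0,0,-1],[63,0,46,0,0,0,-1]],
])

```text
t: 7.48
ee_pos: [429.8, 277.7, 76.5]
eef_rot: [3.139, -0.171, 1.28]
wrist_force: [-0.2, -1.1, -1.2]
grip_width: 63.9
```

Run:
```python
from plant import env
from h import *
ims=[]
for c in("wrist","scene"):
    d=env.get_image(c); 
    o=d["image"][60:340,130:410] if c=="wrist" else cv2.resize(d["image"][140:260,210:330],(280,280),interpolation=cv2.INTER_CUBIC)
    ims.append(cv2.resize(o,(400,400)))
    X=np.array([[460.5,384.5,94]])+Ro.from_euler("z",1.276).apply([[-95,18,0],[-95,-18,0],[-112,0,0]]);print(c,proj(d,X).round(1).tolist())
cv2.imwrite("pics/p1.png",np.hstack(ims))
o=env.observe();print(o["t"],o["ee_pos"],o["eef_rot"],o["wrist_force"],o["grip_width"])
```

```text
wrist [[223.5, 263.5], [325.5, 263.8], [274.4, 309.7]]
scene [[297.3, 224.0], [291.8, 213.7], [300.9, 217.1]]
7.575 [429.73972614 278.29880659  76.53125083] [ 3.13876823 -0.17147608  1.28095905] [ 0.16518226 -0.69557441 -1.36061269] 64.05265664503901
```

View pics/p1.png

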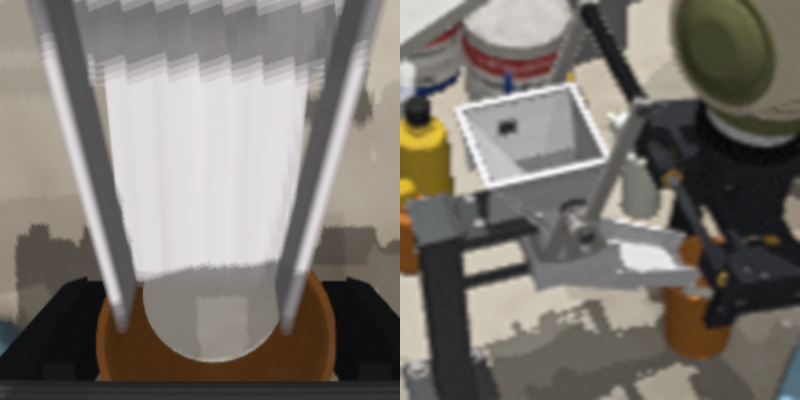

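The lip sits over the cup's rear rim and about 2 mm to the tool's -y. I'll correct that, lower the cup, release it and back straight up.

>>> drive_tool([
  [[0,-2,0,0,0,0,-1],[-1,-2,5.5,0,0,0,-1],[-1,-2,5.5,0,0,0,-1],[-1,-2,5.5,0,0,0,0.6],[-1,-2,5.5,0,0,0,1]],
])

```text
t: 8.2
ee_pos: [426.7, 277.6, 70.7]
eef_rot: [3.14, -0.171, 1.276]
wrist_force: [0.7, 0.2, -0.1]
grip_width: 78.5
```

>>> drive_tool([
  [[0,0,0,0,0,0,1],[0,0,0,0,0,0,1],[0,0,0,0,0,0,1],[0,0,0,0,0,0,1],[0,0,0,0,0,0,1]],
])

```text
t: 8.82
ee_pos: [426.7, 277.8, 70.8]
eef_rot: [3.14, -0.171, 1.276]
wrist_force: [0.3, 0.6, 0.2]
grip_width: 88.2
```

>>> drive_tool([
  [[0,0,-10,0,0,0,1],[0,0,-30,0,0,0,1],[0,0,-60,0,0,0,1],[0,0,-100,0,0,0,1],[0,0,-140,0,0,0,1]],
])

```text
t: 9.45
ee_pos: [419.3, 254.7, 210.6]
eef_rot: [3.139, -0.171, 1.276]
wrist_force: [0.8, 0.6, 0.3]
grip_width: 87.7
```

Run:
```python
from plant import env
from h import *
ims=[]
for c in("wrist","top"):
    d=env.get_image(c); m=env.masks_of(c,"cup")[0]; b=np.array(m["box"]).astype(int); print(c,m["confidence"],b)
    x,y=(b[0]+b[2])//2,(b[1]+b[3])//2; r=90 if c=="wrist" else 45; x=min(max(x,r),559-r);y=min(max(y,r),419-r)
    ims.append(cv2.resize(d["image"][y-r:y+r,x-r:x+r],(400,400),interpolation=cv2.INTER_CUBIC))
    print(c,"off",x-r,y-r,"lip,rim pred",proj(d,[[433,293.6,94],[428,277.3,78]]).round(1).tolist())
cv2.imwrite("pics/p2.png",np.hstack(ims))
o=env.observe();print(o["t"],o["ee_pos"],o["eef_rot"],o["grip_width"])
```

```text
wrist 0.71 [239 174 323 248]
wrist off 191 121 lip,rim pred [[282.5, 178.2], [282.3, 200.0]]
top 0.78 [305 180 325 207]
top off 270 148 lip,rim pred [[309.4, 188.4], [316.3, 191.4]]
9.65 [419.481503   254.95846447 209.12744247] [ 3.13891742 -0.17130243  1.27631612] 87.91808585135608
```

View pics/p2.png

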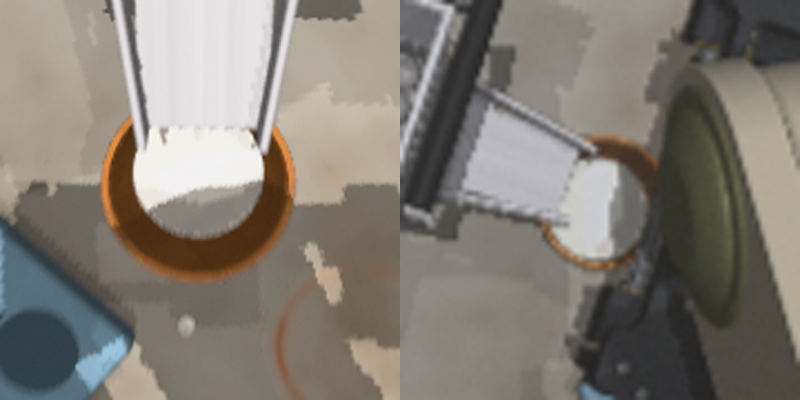

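The cup stands free with the lip over its rear rim: rim centre about 17–19 mm before the lip in both views. Next I go up, turn 90° and go to the handle bar.

Run:
```python
from plant import env
from h import *
plan(env.observe(),([420,262,330],rot(2.1)),([440,320,375],rot(2.847)))
```

```text
[27.4, -1.2, -117.9, 0.073, -0.16, -0.822]
[40.0, 46.5, -45.0, 0.0, 0.0, -0.747]
```

>>> drive_tool([
  [[2,0,-30,0.01,-0.03,-0.15,1],[8,0,-60,0.03,-0.07,-0.33,1],[16,-1,-90,0.045,-0.1,-0.5,1],[22,-1,-105,0.06,-0.13,-0.67,1],[27,-1,-118,0.073,-0.16,-0.822,1]],
])

```text
t: 10.28
ee_pos: [420.2, 261.9, 328.8]
eef_rot: [-3.138, -0.0, 2.106]
wrist_force: [-0.5, -0.1, -0.3]
grip_width: 88.0
```

>>> drive_tool([
  [[5,6,-30,0,0,-0.17,-0.1],[14,16,-45,0,0,-0.34,-0.1],[26,30,-45,0,0,-0.51,-0.1],[40,46,-45,0,0,-0.68,-0.1],[40,46,-45,0,0,-0.747,-0.1]],
])

```text
t: 10.9
ee_pos: [439.9, 320.5, 372.5]
eef_rot: [-3.139, -0.004, 2.852]
wrist_force: [0.2, -0.8, -0.5]
grip_width: 40.1
```

Run:
```python
from plant import env
from h import *
d=env.get_image("wrist")
for m in env.masks_of("wrist","handle")[:1]:print(m["confidence"],m["box"])
o=env.observe();print(o["t"],o["ee_pos"],o["eef_rot"],o["joint_pos"].round(2),o["grip_width"])
B=Ro.from_euler("z",1.276).apply([[-34.3,48,306],[-34.3,-48,306],[-34.3,0,306]])+[460.5,384.5,0];print(proj(d,B).round(1).tolist())
cv2.imwrite("pics/w3.png",d["image"])
Q=rot(2.847);plan(o,([450.5,351.7,375],Q),([450.5,351.7,303],Q))
```

```text
0.55 [326.2, 124.8, 383.6, 318.6]
11.0 [439.78147445 319.74491737 372.94117245] [-3.13961079 -0.00335596  2.8483246 ] [ 0.41  0.31  1.2   0.    1.64 -0.86] 39.387350629478526
[[343.1, 151.8], [334.7, 307.1], [338.8, 234.6]]
[-1.0, 33.7, -2.1, -0.002, -0.003, 0.001]
[0.0, -0.0, 72.0, 0.0, 0.0, 0.0]
```

View pics/w3.png

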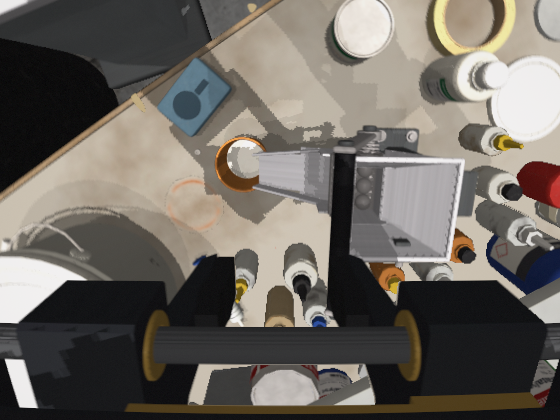

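The bar is where predicted, from about (342,148) to (338,300). I'll straddle it and grip.

>>> drive_tool([
  [[-1,17,-2,0,0,0,-0.1],[-1,34,-2,0,0,0,-0.1],[-1,34,25,0,0,0,-0.1],[-1,34,50,0,0,0,-0.1],[-1,34,70,0,0,0,-0.1]],
])

```text
t: 11.62
ee_pos: [450.3, 351.5, 302.6]
eef_rot: [-3.14, -0.003, 2.845]
wrist_force: [-0.4, -0.3, 0.6]
grip_width: 39.7
```

>>> drive_tool([
  [[0,0,0,0,0,0,-0.1],[0,0,0,0,0,0,-1],[0,0,0,0,0,0,-1],[0,0,0,0,0,0,-1],[0,0,0,0,0,0,-1]],
])

```text
t: 12.25
ee_pos: [450.9, 352.5, 305.1]
eef_rot: [3.139, -0.0, 2.847]
wrist_force: [1.2, 5.6, -0.1]
grip_width: 10.9
```

Run:
```python
from plant import env
from h import *
o=env.observe();print(o["t"],o["ee_pos"],o["eef_rot"],o["wrist_force"],o["grip_width"])
p0=np.array([450.5,351.7,303.]);q=Ro.from_euler("xyz",o["eef_rot"]);u=np.array([np.cos(1.276),np.sin(1.276)])
for th in np.r_[np.linspace(0,1.05,9)[1:]]:
    a=th-.35; P=p0+np.r_[100*(np.sin(a)+np.sin(.35))*u,100*(np.cos(a)-np.cos(.35))]
    print(round(th,2),rot(2.847).inv().apply(P-p0).round(1))
```

```text
12.25 [450.89721115 352.47107996 305.12745886] [ 3.13880884e+00 -4.17664160e-05  2.84742643e+00] [ 1.21689145  5.55571858 -0.11094713] 10.919129707717616
0.13 [-0.  12.6 -3.7]
0.26 [-0.  25.6 -5.7]
0.39 [-0.  38.7 -6. ]
0.52 [-0.  51.7 -4.5]
0.66 [-0.  64.4 -1.4]
0.79 [-0.  76.7  3.4]
0.92 [-0.  88.1  9.7]
1.05 [-0.  98.7 17.5]
```

>>> drive_tool([
  [[0,13,-3.7,0,0,0,-1],[0,26,-5.7,0,0,0,-1],[0,39,-6,0,0,0,-1],[0,52,-4.5,0,0,0,-1],[0,65,-1.5,0,0,0,-1]],
])

```text
t: 12.88
ee_pos: [470.2, 412.9, 307.5]
eef_rot: [-3.14, 0.002, 2.846]
wrist_force: [1.4, -9.2, 6.6]
grip_width: 11.2
```

>>> drive_tool([
  [[0,12,5,0,0,0,-1],[0,23,11,0,0,0,-1],[0,34,19,0,0,0,-1],[0,37,21,0,0,0,-1],[0,38,22,0,0,0,-1]],
])

```text
t: 13.5
ee_pos: [481.0, 447.5, 286.3]
eef_rot: [-3.136, 0.002, 2.845]
wrist_force: [-5.1, -22.5, 15.7]
grip_width: 10.8
```

>>> drive_tool([
  [[0,0,0,0,0,0,-1],[0,0,0,0,0,0,-1],[0,0,0,0,0,0,-1],[0,0,0,0,0,0,-1],[0,0,0,0,0,0,-1]],
])

```text
t: 14.12
ee_pos: [481.0, 447.3, 286.5]
eef_rot: [-3.137, 0.002, 2.845]
wrist_force: [-4.0, -19.8, 13.5]
grip_width: 11.1
```

Run:
```python
from plant import env
from h import *
a=env.get_image("top")["image"];b=env.get_image("wrist")["image"];s=env.get_image("scene")["image"]
cv2.imwrite("pics/e1.png",np.hstack([cv2.resize(x,(400,400),interpolation=cv2.INTER_CUBIC) for x in (s[120:280,190:350],b[60:340,60:340])]))
o=env.observe();print(o["t"],o["ee_pos"],o["wrist_force"],o["grip_width"])
u=np.array([np.cos(1.276),np.sin(1.276)]);r=(o["ee_pos"][:2]-[460.5,384.5])@u;print("fwd",r,"want 64.4; z",o["ee_pos"][2]+3, "angle",np.arctan2(r,o["ee_pos"][2]+1-212)+.35)
```

```text
14.275 [480.97446312 447.36437297 286.47387517] [ -3.88790483 -18.84979477  11.90935533] 10.906034491310827
fwd 66.10124031057535 want 64.4; z 289.4738751695531 angle 1.0692920684532137
```

View pics/e1.png

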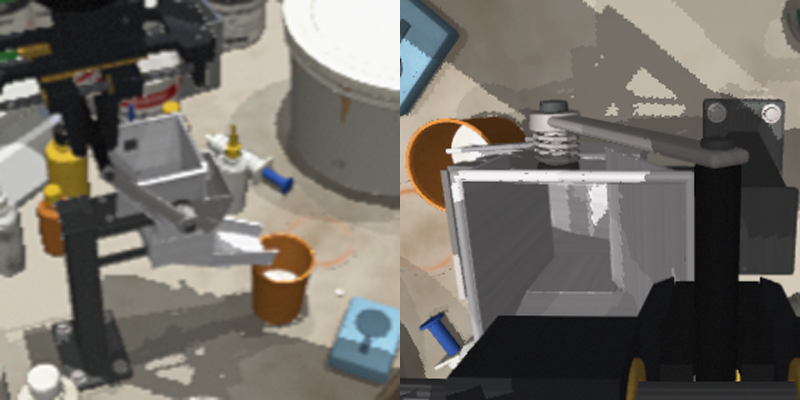

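Tangential force is about 22 N against a 9 N spring, so the arm is on its stop, and the bin looks empty. One last look into the cup to check the balls.

Run:
```python
from plant import env
from h import *
ims=[]
for c in("top","scene"):
    d=env.get_image(c)
    x,y=proj(d,[[428,277.3,60]])[0].astype(int);ims.append(cv2.resize(d["image"][y-22:y+22,x-22:x+22],(400,400),interpolation=cv2.INTER_CUBIC))
    print(c,[(round(m["confidence"],2),np.round(m["box"]).tolist()) for m in env.masks_of(c,"ball_1_center")],[(round(m["confidence"],2),np.round(m["box"]).tolist()) for m in env.masks_of(c,"cup")[:1]])
cv2.imwrite("pics/e2.png",np.hstack(ims))
```

```text
top [(0.67, [216.0, 142.0, 313.0, 197.0])] [(0.93, [309.0, 181.0, 330.0, 208.0])]
scene [] [(0.91, [292.0, 214.0, 316.0, 250.0])]
```

View pics/e2.png

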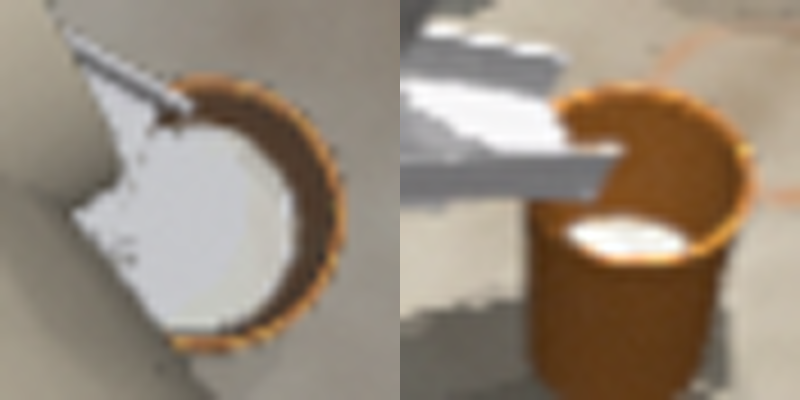

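The cup floor shows no balls. I need to find them before doing anything else.

Run:
```python
from plant import env
from h import *
w=env.get_image("wrist")["image"];t=env.get_image("top")["image"];s=env.get_image("scene")["image"]
r=lambda x:cv2.resize(x,(400,300),interpolation=cv2.INTER_CUBIC)
cv2.imwrite("pics/e3.png",np.vstack([np.hstack([r(w[150:285,80:260]),r(t[120:240,240:400])]),np.hstack([r(s[160:310,230:430]),r(s[175:235,225:305])])]))
print(env.observe()["t"],env.observe()["wrist_force"])
for c in("wrist","top","scene"):
    env.get_image(c)
    for k in(1,):print(c,[(round(m["confidence"],2),np.round(m["box"]).tolist(),int(m["mask"].sum())) for m in env.masks_of(c,f"ball_{k}_center")])
```

```text
14.725 [ -4.69463953 -19.44096951  12.68614348]
wrist []
top []
scene []
```

View pics/e3.png

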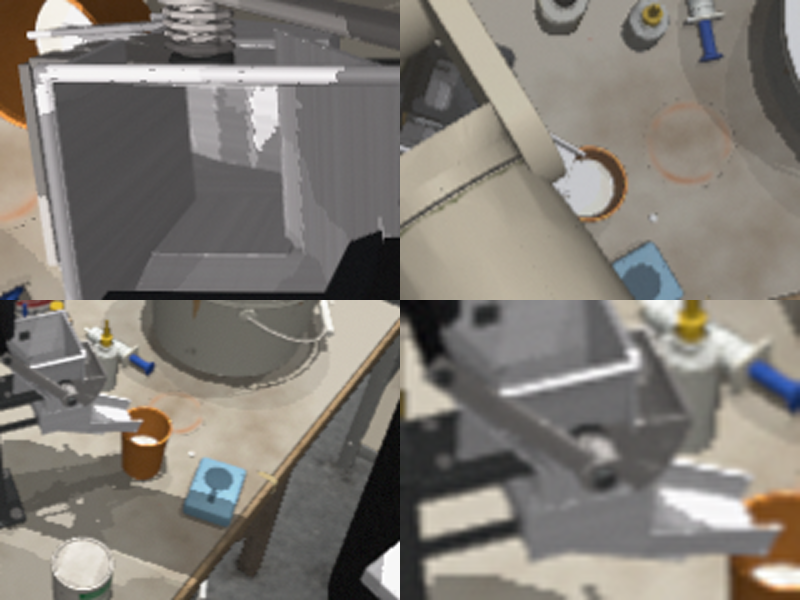

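The throat is empty and no balls show on the bench. The white disc in the cup also seems too high to be its floor, since the oblique scene camera can see it. I'll work out its height from the pictures taken before the pour.

Run:
```python
from plant import env
from h import *
t=env.get_image("top");s=env.get_image("scene");
for z in(78,50,40,30,20,10,3):
    pt=proj(t,[[458.5,186,z]])[0];ps=proj(s,[[456,186,z]])[0]
    print(z,"top d",(pt-proj(t,[[458.5,186,78]])[0]).round(1),"scene d",(ps-proj(s,[[456,186,78]])[0]).round(1))
print("obs top (-2.9,2.1)")
# white disc in old scene/top pictures and now
a=cv2.imread("pics/scene0.png")
def white(im,x0,y0,x1,y1):
    r=im[y0:y1,x0:x1].astype(int); m=(r.min(2)>165)&(r.max(2)-r.min(2)<40); ys,xs=np.nonzero(m); return m.sum(),xs.min()+x0,xs.max()+x0,ys.min()+y0,ys.max()+y0
print("scene0",white(a,309,193,331,228)); b=cv2.imread("pics/top0.png"); print("top0",white(b,342,163,372,195))
print("scene now",white(s["image"],299,212,317,240))
t0=b[163:195,342:372]; 
print("disc std before (3x3 detail)",cv2.Laplacian(cv2.cvtColor(b,6),cv2.CV_64F)[172:186,350:360].std().round(1),"now",cv2.Laplacian(cv2.cvtColor(t["image"],6),cv2.CV_64F)[185:200,313:322].std().round(1))
```

```text
78 top d [0. 0.] scene d [0. 0.]
50 top d [-2.1  1.2] scene d [-1.1  7.4]
40 top d [-2.8  1.7] scene d [-1.5  9.9]
30 top d [-3.5  2.1] scene d [-1.9 12.5]
20 top d [-4.2  2.5] scene d [-2.3 15. ]
10 top d [-4.9  2.9] scene d [-2.6 17.4]
3 top d [-5.4  3.2] scene d [-2.9 19.1]
obs top (-2.9,2.1)
scene0 (np.int64(7), np.int64(318), np.int64(323), np.int64(206), np.int64(207))
top0 (np.int64(354), np.int64(345), np.int64(364), np.int64(170), np.int64(191))
scene now (np.int64(64), np.int64(299), np.int64(316), np.int64(220), np.int64(239))
disc std before (3x3 detail) 4.0 now 15.2
```

By the pre-pour parallax, the white disc sits about 35–40 mm above the cup's foot. A single layer of 15 mm balls would lie hidden under it. The throat and the visible chute are empty, no ball shows on the bench, and the cup is in place. I'll let things settle briefly, check the force and hand in.

>>> drive_tool([
  [[0,0,0,0,0,0,-1],[0,0,0,0,0,0,-1],[0,0,0,0,0,0,-1],[0,0,0,0,0,0,-1],[0,0,0,0,0,0,-1]],
])

```text
t: 15.75
ee_pos: [481.0, 447.3, 286.4]
eef_rot: [-3.137, 0.002, 2.845]
wrist_force: [-6.1, -19.0, 11.8]
grip_width: 11.0
```

Run:
```python
from plant import env
from h import *
for c in("top","scene"):
    env.get_image(c)
    for q in("cup","tin","mould","white_bottle","ball_1_center"):print(c,q,[(round(m["confidence"],2),np.round(m["box"]).tolist()) for m in env.masks_of(c,q)[:1]])
o=env.observe();print(o["t"],o["ee_pos"],o["wrist_force"],o["grip_width"])
print(env.finish_job())
```

```text
top cup [(0.73, [177.0, 188.0, 205.0, 214.0])]
top tin [(0.91, [221.0, 234.0, 245.0, 252.0])]
top mould [(0.6, [325.0, 216.0, 352.0, 246.0])]
top white_bottle [(0.62, [175.0, 186.0, 204.0, 215.0])]
top ball_1_center []
scene cup [(0.69, [292.0, 215.0, 314.0, 249.0])]
scene tin [(0.82, [255.0, 278.0, 286.0, 321.0])]
scene mould [(0.94, [320.0, 241.0, 352.0, 274.0])]
scene white_bottle [(0.59, [198.0, 266.0, 227.0, 310.0])]
scene ball_1_center []
16.35 [480.97478754 447.34557166 286.42139111] [ -4.42094203 -19.28638879  12.04017733] 10.722382921711574
the job is handed in; nothing more can be done
None
```

I stood the cup under the lip, let go of it, swung the gate arm to its stop and handed in at 16.4 s still holding it. **I could not see the balls in the cup, so I can't confirm that all six are in it.**

- **Gate arm:** the gripper still has the handle bar. It pushes with about 22 N along the swing, against the spring's 9 N. The angle worked out from the tool position is about 1.07 rad, so the arm is on its stop at 1.05.
- **Cup:** it stands upright, and the lip reaches in over its rear rim. Its centre was within about 3 mm of the drop point after release and within about 4 mm after the pour. In the very last top picture the detector marked the white bottle as the cup. The scene camera still found the cup in its place.
- **Balls:** the dispenser's throat and the visible chute are empty, and no ball shows on the parts of the bench in view. The arm hid part of the bench from the top camera. The ball detector found none in the last pictures. The cup shows a white disc that was there before the pour, about 35–40 mm up by parallax. I take it that the balls lie under that disc, but this is inferred, not seen.
- **Tin, mould half and white bottle:** in the scene camera they are within 2–3 pixels of where they started.

I viewed 13 pictures, three over the budget of 10.

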